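# Put the centrifuge rotor right: two wrong tubes out, two serum tubes in, like facing like

## Task

The centrifuge rotor has been loaded wrongly: its two purple-capped tubes must not be spun, and the two red-capped tubes waiting in the small white rack should be in the rotor instead. Exchange them, so that both purple tubes stand in the white rack and the rotor is balanced for its run: the two red tubes facing each other across the hub and the two amber tubes facing each other, every tube all the way down in its socket. The rack's one empty socket is there to shift tubes through; keep all tubes upright and let go of them when you are done.

Things in the scene. Friction and masses are not known exactly. Their poses are not given: they have to be found in the camera images.
- rotor: metal 4-place centrifuge rotor on a round grey stand, 202 mm wide, fixed, any yaw. Origin on the worktop under the hub, z up. 4 buckets 80 mm out along its +x, -x, +y, -y, each with bore 17 mm, floor 21 mm above the worktop, flared over the top 11 mm to a 37 mm mouth, rim 62 mm high. Black hub nut 37 mm wide, 74 mm high. At the start all full: 2 purple and 2 amber tubes in any order.
- rack: small white tube rack, 62 x 200 mm, 62 mm high, fixed, any yaw. Origin on the worktop under its middle, z up, y along its length. 3 grey sockets at y = -64, 0, +64 mm (x = 0), shaped as the rotor's buckets: bore 17 mm, floor 21 mm above the worktop, flared to a 37 mm mouth, rim 62 mm high. At the start the two red tubes stand at -64 and 0; +64 is empty.
- purple_1: purple-capped sample tube, 79 mm tall with its cap, glass 13 mm wide with white label, cap 18 mm wide, 18 mm tall at the top; about 16 g. Origin at the centre of its underside, z up along the tube. Stands loosely in its socket, may lean 5 degrees; grip the cap from above. Starts in the rotor, belongs in the rack. Interchangeable with the other purple tube.
- purple_2: purple-capped sample tube, 79 mm tall with its cap, glass 13 mm wide with white label, cap 18 mm wide, 18 mm tall at the top; about 16 g. Origin at the centre of its underside, z up along the tube. Stands loosely in its socket, may lean 5 degrees; grip the cap from above. Starts in the rotor, belongs in the rack. Interchangeable with the other purple tube.
- amber_1: amber-capped sample tube, 91 mm tall with its cap, glass 12 mm wide with white label, cap 17 mm wide, 18 mm tall at the top; about 18 g. Origin at the centre of its underside, z up along the tube. Stands loosely in its socket, may lean 5 degrees; grip the cap from above. Starts and ends in the rotor. Interchangeable with the other amber tube.
- amber_2: amber-capped sample tube, 91 mm tall with its cap, glass 12 mm wide with white label, cap 17 mm wide, 18 mm tall at the top; about 18 g. Origin at the centre of its underside, z up along the tube. Stands loosely in its socket, may lean 5 degrees; grip the cap from above. Starts and ends in the rotor. Interchangeable with the other amber tube.
- red_1: red-capped sample tube, 86 mm tall with its cap, glass 13 mm wide with white label, cap 18 mm wide, 18 mm tall at the top; about 22 g. Origin at the centre of its underside, z up along the tube. Stands loosely in its socket, may lean 5 degrees; grip the cap from above. Starts in the rack, belongs in the rotor. Interchangeable with the other red tube.
- red_2: red-capped sample tube, 86 mm tall with its cap, glass 13 mm wide with white label, cap 18 mm wide, 18 mm tall at the top; about 22 g. Origin at the centre of its underside, z up along the tube. Stands loosely in its socket, may lean 5 degrees; grip the cap from above. Starts in the rack, belongs in the rotor. Interchangeable with the other red tube.

How it is judged:
By the outcome, as a careful person would: the job done as asked, in the order asked, and still so for the second after the job is handed in, with the robot touching nothing.
It also fails if it takes over 115 s, if anything falls off the work surface, if the arm or the gripper's body presses on something with over 40 N, if the wrist force passes 120 N, or if a joint passes its speed limit or range.

## Robot

A 6-joint arm with a two-finger parallel gripper is mounted at the origin on a cart in front of the work surface, level with it; the furniture and walls round the work are solid. World frame = base frame: x ahead of the robot, y to its left, z up, the work surface at z = 0. Lengths are in m, angles in rad, forces in N, time in s.
With the tool pointing down it reaches from about 0.35 to 0.975 m from the base axis. Payload 4.9 kg.
Tool frame: the origin (TCP) lies at the very end of the fingers, on their centre line; the grasp point (between the pads) lies 19 mm behind it; z points along the fingers, y is the line along which they close (so a half turn about z gives the same grasp; the last joint's range is limited). The gripper opens to 85 mm and grips with 20 to 120 N. Pads are 22 mm wide; open, the fingers measure 114 mm over their backs; the gripper's body (76 mm by 85 mm) begins 54 mm behind the grasp point. The pads swing forward as they close: fully open they stand 13 mm farther back than shut.
Start: joints at [1.22, 0.053, 1.613, -0, 1.476, -0.119], TCP at [0.144, 0.608, 0.231] pointing down, gripper open.
Joint ranges: [-3.01, 3.01], [-1.01, 2.22], [0.06, 2.58], [-1.02, 4.17], [0.09, 2.62], [-3.14, 3.14]. Speed limits (rad/s): [2.57, 2.57, 3.14, 3.14, 3.14, 3.14].

## Interface

Orientations are given as a unit quaternion [w, x, y, z].
In Python, from plant import * gives the robot as it stands.
- The arm moves only by the tool jog_arm, never from a script. Its argument "moves" is a list that holds one entry, the list of rows, each a list of 7 numbers: the finger opening in cm, from 0 to 8.54, then the shift along the tool's x, y, z in cm, then the turn, a rotation vector about the tool's x, y, z in rad. A call has 1 to 20 rows; each row shifts and turns the commanded pose from where the row before left it, along the tool's axes as they then stand; what a row does not reach is not made up. A row lasts 1/12 s, in which the tool goes at most 41.7 mm and 7.16 degrees, less where a joint would pass 70% of its speed; a pose out of reach is approached as far as the arm can. A call is refused whole if a number of a shift passes 4.17 or a number of a turn 0.125, either way. A call with a gripper value outside its range is refused whole. The fingers move at their own pace and stop on an object; the grip force is fixed at half the most. Time passes only in rows, so rows that do not move let the fingers close. It gives the time, the measured TCP pose, the force, the opening and the grip force at its end, in the units of the state.
- state(): the state, without advancing time (a new reading comes with each control period).
- grab_frame(name): name is "scene" or "top" or "wrist"; returns a dict with "color" (480x640x3 uint8, blue, green, red), "depth" (480x640 float32, m along the optical axis (not along the pixel's ray), 0 where there is no reading), "fx", "fy", "cx", "cy" (pixels), "R" (3x3) and "t" (3): a world point X has camera coordinates R X + t. Camera axes: x right, y down, z forward; pixel columns grow to the right and rows downward; lengths in m; the calibration is good to about 2 mm. A picture is of the moment at which its call begins.
- job_done(): hands the job in; it is judged then, once.
Trained networks look in a picture, given as the dict that the camera call returned (one of the last four; its "shot" number tells which), for a name from the list of things; names that differ only in an ending like _2 or _b are one class to them, and where a whole thing is asked for, a point or a joint stands for the part that bears it (a point fixed in the world has none). Each returns a list of dicts, best first, with "p" (0 to 1); they miss things now and then, are a little off and sometimes report something else, mostly with a low value. They report only what shows in the picture. A call takes as long as a camera call.
- recognise(name, picture): "rect" ([centre column, centre row, width, height] in pixels, round what is visible of it).
- regions_of(name, picture): "pixels" (480x640 bool, what is visible of it) and "rect" ([centre column, centre row, width, height] in pixels, round what is visible of it).
The state is a dict: "time": time; "joint_pos": joint angles; "joint_vel": joint speeds; "joint_efforts": joint torques, N m; "tool_pos": TCP position; "tool_rot": TCP orientation; "contact_force": force on the tool from outside, world axes, zero at the start; "ft_torque": the same for the moment, N m; "gripper_width": opening from 0.0 (shut) to 1.0 (fully open); "grasp_force": force on a finger pad.
Only numpy, scipy, OpenCV 4.12 (cv2) and the standard library are available. Lean on these libraries where they do the work, as an engineer would, in place of code of your own. Each camera call takes 0.05 s, during which the arm holds its last target. There are 200 camera calls.

## Working session

There is one attempt and no reset: what is moved stays moved. The work goes in short steps, Python scripts to look and compute and a tool call to move; the robot and the scene stay as the last step left them, time stands still between calls to the robot, and variables do not carry over. Pictures are saved under pics/ and viewed, at most 14 in all, crops included, and the job is handed in when it is done.

Besides the shell and the picture viewer there is one more tool, called after "Call:" as name([rows], argument=value, ...), one row to a line, values as JSON. jog_arm: Moves the arm, as the interface text tells. Its arguments: {"type":"object","properties":{"moves":{"type":"array"}},"required":["moves"]}

```bash
mkdir -p pics; ls
python3 - <<'E'
from plant import *
import cv2
s=state();print(s)
for n in("top","scene"):
    f=grab_frame(n);cv2.imwrite(f"pics/{n}0.png",f["color"])
    print(n,f["fx"],f["cx"],f["cy"],f["R"],f["t"],f["shot"])
    for o in("rotor","rack","purple_1","amber_1","red_1"):
        print(o,[(round(d["p"],2),[round(float(x)) for x in d["rect"]]) for d in recognise(o,f)])
E
```

```text
pics
{'time': 0.0, 'joint_pos': array([ 1.21999040e+00,  5.32995276e-02,  1.61432803e+00, -5.32608686e-06,
        1.47602299e+00, -1.18994319e-01]), 'joint_vel': array([ 0.00140482, -0.00090688,  0.00113009, -0.00017902,  0.00028415,
       -0.00119953]), 'joint_efforts': array([ 8.61807393e-06, -3.93671465e+01, -3.70179570e+01, -1.92869829e-04,
        6.83135717e-03,  1.27155383e-05]), 'tool_pos': array([0.14336292, 0.60767403, 0.23007825]), 'tool_rot': array([-2.36904752e-04,  1.15646148e-01,  9.93289942e-01, -1.00130510e-03]), 'contact_force': array([ 0.11060446, -0.27306019, -0.87855431]), 'ft_torque': array([ 0.01773371, -0.02856271, -0.012367  ]), 'grasp_force': 0.0, 'gripper_width': 0.9997146767343391}
top 536.6940677258021 321.7295619298674 236.71092983957067 [[-0.0122492  -0.99991716  0.00395225]
 [-0.97439038  0.01104878 -0.22459142]
 [ 0.22452915 -0.0066021  -0.97444501]] [-0.00955853  0.51322739  1.1192295 ] 1
rotor [(0.91, [414, 238, 80, 79])]
rack [(0.9, [211, 256, 77, 89])]
purple_1 [(0.52, [433, 204, 10, 12]), (0.43, [447, 254, 10, 8])]
amber_1 []
red_1 [(0.68, [189, 276, 13, 11]), (0.54, [207, 250, 13, 10])]
scene 435.7374879955166 323.38512069011097 238.81480561529673 [[ 0.68427903 -0.72903915 -0.01625209]
 [-0.37575782 -0.33341229 -0.86466312]
 [ 0.62495461  0.59777769 -0.5020892 ]] [-0.340098    0.21449733  0.57783199] 2
rotor [(0.81, [423, 274, 116, 83])]
rack [(0.86, [245, 210, 94, 46])]
purple_1 [(0.86, [448, 281, 16, 29]), (0.66, [470, 247, 12, 33])]
amber_1 [(0.64, [407, 227, 6, 31]), (0.52, [380, 257, 8, 36])]
red_1 []
```

Run:
```python
import cv2
t=cv2.imread("pics/top0.png");s=cv2.imread("pics/scene0.png")
a=cv2.resize(t[190:320,150:470],(800,325),interpolation=2)
b=cv2.resize(s[170:330,180:500],(550,275),interpolation=2)
import numpy as np
c=np.zeros((600,800,3),np.uint8);c[:325]=a;c[325:,:550]=b
cv2.imwrite("pics/c0.png",c)
```

```text
(no output)
```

View pics/c0.png

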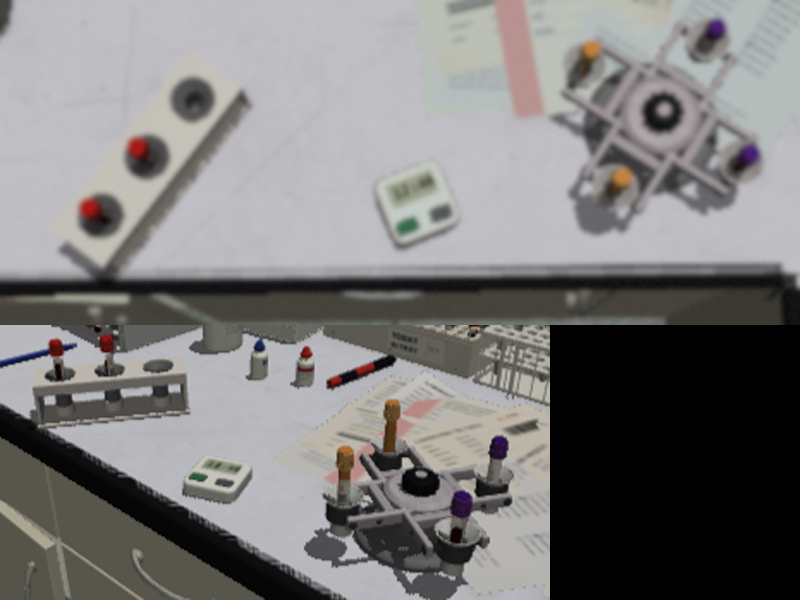

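View pics/scene0.png

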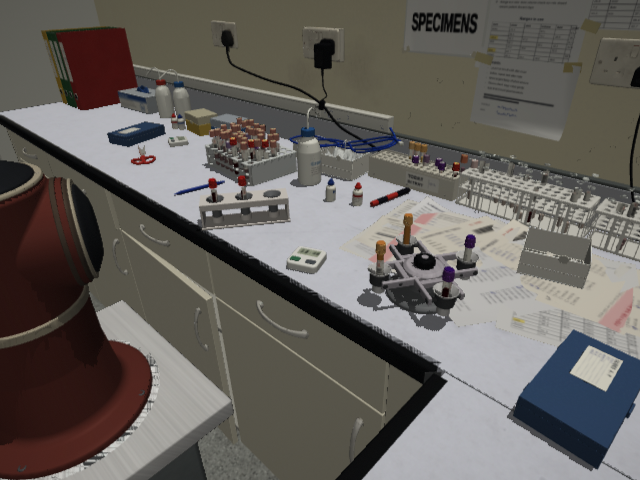

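The picture shows purples in adjacent buckets (crop 712,30 and 748,156) and ambers adjacent (590,52 and 620,180). The reds are in the rack at (92,210) and (140,150), with the empty socket at (193,98). One amber must therefore move across too.

```bash
cat > h.py <<'E'
from plant import *
import cv2, numpy as np
from scipy.spatial.transform import Rotation as Ro
def ray(f,u,v,z):
    """world point on plane z seen at pixel u,v"""
    d=f["R"].T@np.array([(u-f["cx"])/f["fx"],(v-f["cy"])/f["fy"],1]); c=-f["R"].T@f["t"]
    return c+d*(z-c[2])/d[2]
def cloud(f):
    v,u=np.mgrid[:480,:640]; z=f["depth"]
    P=np.stack([(u-f["cx"])/f["fx"]*z,(v-f["cy"])/f["fy"]*z,z],-1)
    return (P-f["t"])@f["R"]
def proj(f,X):
    c=f["R"]@np.array(X)+f["t"]; return c[0]/c[2]*f["fx"]+f["cx"],c[1]/c[2]*f["fy"]+f["cy"]
def caps(f):
    hsv=cv2.cvtColor(f["color"],cv2.COLOR_BGR2HSV);h,s,v=cv2.split(hsv);out=[]
    W=cloud(f)
    ok=(W[...,2]>.06)&(W[...,2]<.3)&(f["depth"]>0)
    for n,m in dict(red=((h<6)|(h>172))&(s>150),amber=(h>8)&(h<22)&(s>140),purple=(h>120)&(h<155)&(s>100)).items():
        k,l,st,ce=cv2.connectedComponentsWithStats((m&ok&(v>40)).astype(np.uint8))
        for i in range(1,k):
            if st[i,4]>25:
                p=W[l==i]; top=p[p[:,2]>np.percentile(p[:,2],95)-.006]
                out.append((n,st[i,4],ce[i].round(1),(np.median(top,0)*1e3).round(1)))
    return out
E
python3 - <<'E'
from h import *
f=grab_frame("top")
for c in caps(f):print(*c)
W=cloud(f)
for u,v in((414,238),(211,256),(227,229)):print(u,v,ray(f,u,v,.062))
w=grab_frame("wrist");cv2.imwrite("pics/w0.png",w["color"]);print(w["fx"],w["R"],w["t"],-w["R"].T@w["t"])
E
```

```text
red 47 [205.2 249.2] [479.1 229.4 107.1]
red 49 [186.2 273.7] [427.8 267.2 107.7]
red 48 [298.7 474. ] [ 71.2  17.5 280.5]
amber 33 [280.5  51.2] [943.1  74.9 101.4]
amber 32 [289.   51.4] [942.4  54.5 100.3]
amber 30 [385.6 210.5] [ 557.  -152.   113.2]
amber 42 [397.8 261.5] [ 447.2 -172.8  113. ]
amber 70 [616.1 388.1] [ 188.  -598.7  101.6]
amber 74 [615.  402.7] [ 159.4 -596.8   98.9]
purple 36 [435.7 201.3] [ 579.2 -261.7  100.5]
purple 40 [449.1 251.7] [ 468.8 -284.3  100.8]
414 238 [ 0.50706648 -0.21739836  0.062     ]
211 256 [0.47206706 0.22493672 0.062     ]
227 229 [0.53195685 0.1919312  0.062     ]
397.8298851092887 [[ 2.28848309e-01  9.73461785e-01 -7.78203741e-04]
 [ 9.29544497e-01 -2.18286374e-01  2.97149940e-01]
 [ 2.89094240e-01 -6.87256362e-02 -9.54830513e-01]] [-0.62518045 -0.03951462  0.38044457] [0.06981775 0.62611007 0.37451534]
```

View pics/w0.png

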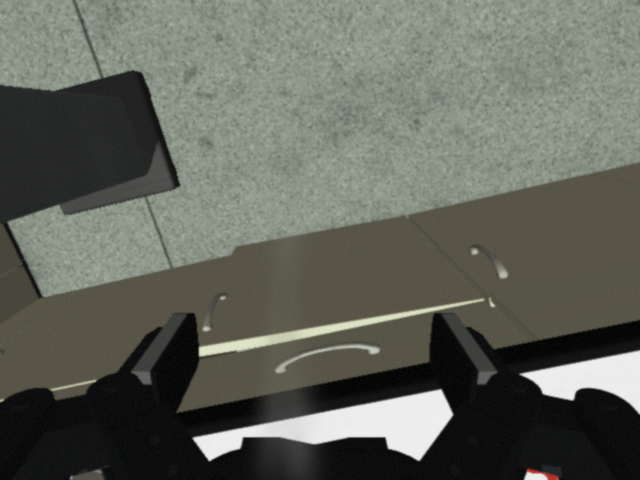

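The wrist view shows only the floor, the cabinet and the open fingers, nothing of the work. Next I refine the socket positions.

Run:
```python
from h import *
F=[grab_frame("top")for _ in range(3)]
f=F[0]; W=np.median([cloud(a) for a in F],0)*1e3
for n in("rack","rotor"):
    r=regions_of(n,f)[0]; m=r["pixels"]; p=W[m]; z=p[:,2]
    print(n,m.sum(),np.histogram(z,np.arange(0,120,8))[0])
    q=p[(abs(z-62)<6)]
    print(cv2.minAreaRect(q[:,:2].astype(np.float32)))
    if n=="rotor":
        R=p[:,:2]-[513,-218]; d=np.hypot(*R.T)
        t=p[(d<30)&(z>66)]; print("nut",len(t),(t.max(0)+t.min(0))/2,t.mean(0))
# colour-based: dark nut blob & dark mouths
g=cv2.cvtColor(f["color"],cv2.COLOR_BGR2GRAY)
for X in((513,-218,74),(479,229,62),(428,267,62),(532,192,62)):
    u,v=proj(f,np.array(X)/1e3); print(X,u,v)
cv2.imwrite("pics/t1.png",np.hstack([cv2.resize(f["color"][190:290,375:465],(400,444),interpolation=2),cv2.resize(f["color"][210:310,170:260],(400,444),interpolation=2)]))
```

```text
rack 2872 [ 484   35   31   16   16   49  253 1940    9    0    0    2    0    1]
((481.14239501953125, 231.3487548828125), (59.496002197265625, 195.779052734375), 53.44628143310547)
rotor 3435 [ 271  442   11    3   15  141 1426  874   90  110    1    3    1    7]
((514.8936767578125, -217.93429565429688), (152.6006622314453, 151.13418579101562), 10.88390064239502)
nut 189 [ 515.02258933 -218.40966917   71.2135061 ] [ 514.47630739 -217.53167616   72.25967399]
(513, -218, 74) 415.0869857172732 234.09914778028423
(479, 229, 62) 209.23433250897972 252.88287075609352
(428, 267, 62) 190.6991735834549 276.3707170419633
(532, 192, 62) 226.96913476070222 228.98123455145839
```

View pics/t1.png

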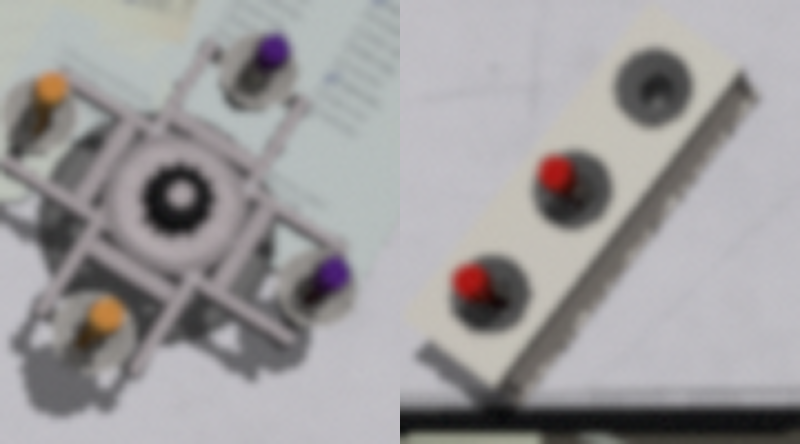

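Call:
jog_arm([
  [[4.5,-2,-3,0,0,0,-0.116],[4.5,-2,-3,0,0,0,-0.116],[4.5,-2.5,-3.2,0,0,0,0],[4.5,-2.5,-3.2,0,0,0,0],[4.5,-2.5,-3.2,0,0,0,0],[4.5,-2.5,-3.2,0,0,0,0],[4.5,-2.5,-3.2,0,0,0,0],[4.5,-2.5,-3.2,0,0,0,0],[4.5,-2.5,-3.2,0,0,0,0],[4.5,-2.5,-3.2,0,0,0,0],[4.5,-2.5,-3.2,0,0,0,0],[4.5,-2.5,-3.2,0,0,0,0],[4.5,0,0,0,0,0,0],[4.5,0,0,0,0,0,0]],
])

```text
time: 2.12
tool_pos: [0.4236, 0.2209, 0.2314]
tool_rot: [-0.0, 0.002, 1.0, 0.0]
contact_force: [-0.3, 1.0, -0.4]
gripper_width: 0.525
grasp_force: 0.0
```

The left crop shows the rotor, with bucket mouths at about (258,68), (318,287), (95,332) and (40,115). The right crop shows the rack with its empty mouth at (652,88). I turn those mouth pixels into positions and check with the wrist camera.

Run:
```python
from h import *
f=grab_frame("top")
for n,u,v in(("P1",258,68),("P2",318,287),("A2",95,332),("A1",40,115),("E",652,88),("M",573,190),("L",490,293)):
    x0,y0=(375,190) if u<400 else (170,210)
    print(n,(ray(f,x0+(u%400)*90/400,y0+v*100/444,.062)*1e3).round(1))
w=grab_frame("wrist");cv2.imwrite("pics/w1.png",w["color"])
for c in caps(w):print(*c)
print(state()["tool_pos"])
for a in((532,192),(480.5,230),(429,269)):print(proj(w,np.array([*a,62])/1e3))
```

```text
P1 [ 580.9 -263.5   62. ]
P2 [ 469.2 -286.3   62. ]
A2 [ 448.1 -176.2   62. ]
A1 [ 557.8 -153.7   62. ]
E [530.1 192.5  62. ]
M [479.2 229.7  62. ]
L [428.8 268.   62. ]
red 466 [381.3 239.5] [428.5 270.  108.4]
red 377 [327.8 305.5] [479.4 232.7 108.5]
[0.42232572 0.22273294 0.23128958]
(np.float64(279.82801035515246), np.float64(336.8182120372949))
(np.float64(322.95640166322715), np.float64(283.1808377501561))
(np.float64(371.40712033394465), np.float64(224.4564803853503))
```

View pics/w1.png

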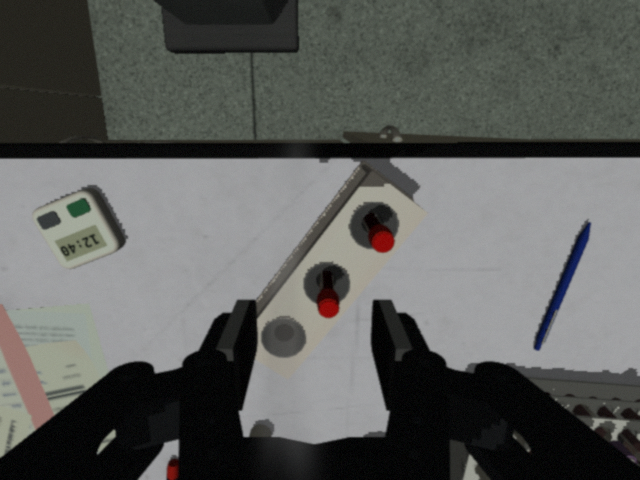

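The wrist view agrees with the socket estimates to about 2 mm: mouths at (283,337), (325,286) and (373,226). Now to purple P2.

Call:
jog_arm([
  [[4.5,-0.35,-3.9,0,0,0,0],[4.5,-0.35,-3.9,0,0,0,0],[4.5,-0.35,-3.9,0,0,0,0],[4.5,-0.35,-3.9,0,0,0,0],[4.5,-0.35,-3.9,0,0,0,0],[4.5,-0.35,-3.9,0,0,0,0],[4.5,-0.35,-3.9,0,0,0,0],[4.5,-0.35,-3.9,0,0,0,0],[4.5,-0.35,-3.9,0,0,0,0],[4.5,-0.35,-3.9,0,0,0,0],[4.5,-0.35,-3.9,0,0,0,0],[4.5,-0.35,-3.9,0,0,0,0],[4.5,-0.35,-3.9,0,0,0,0],[4.5,0,0,0.5,0,0,0],[4.5,0,0,0,0,0,0],[4.5,0,0,0,0,0,0]],
])

```text
time: 3.55
tool_pos: [0.4686, -0.2829, 0.2257]
tool_rot: [-0.0, -0.001, 1.0, 0.001]
contact_force: [0.7, -0.3, -0.5]
gripper_width: 0.527
grasp_force: 0.0
```

```bash
cat > m.py <<'E'
from h import *
w=grab_frame("wrist")
P=[];
for c in caps(w):print(*c)
for _ in range(4):
    grab_frame("wrist");s=state();P.append(s["tool_pos"])
print("tcp",(np.mean(P,0)*1e3).round(1),s["tool_rot"].round(4),s["gripper_width"],s["grasp_force"],s["time"])
import sys
if len(sys.argv)>1: cv2.imwrite("pics/"+sys.argv[1],w["color"])
E
python3 m.py w2.png
```

```text
amber 664 [475.1 205.7] [ 448.3 -174.2  113.4]
amber 770 [481.5 342.1] [ 557.3 -152.6  113.2]
purple 364 [312.5 234. ] [ 469.5 -283.7  101.7]
purple 257 [339.5 369.8] [ 579.6 -262.3  101.6]
tcp [ 468.7 -283.   226.6] [ 3.0e-04 -1.1e-03  1.0e+00 -2.0e-04] 0.5249055185711088 0.0 3.8
```

View pics/w2.png

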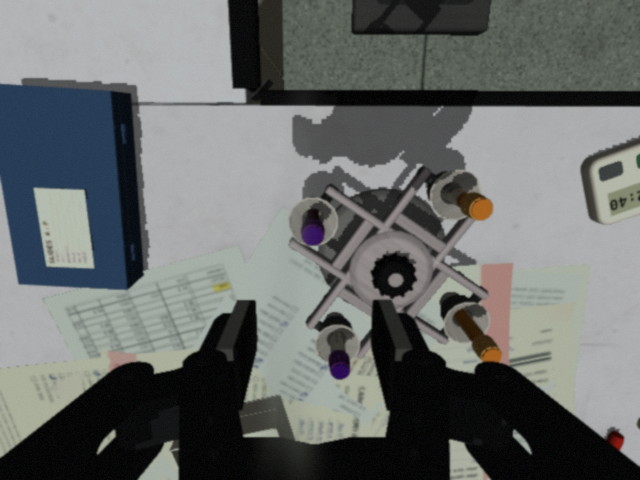

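Both purple caps are visible, at (312,234) and (340,370), and they agree with the map. I descend, grip and lift.

Call:
jog_arm([
  [[4.5,-0.1,-0.1,3.5,0,0,0],[4.5,0,0,3.5,0,0,0],[4.5,0,0,3.5,0,0,0],[4.5,0,0,2.5,0,0,0],[4.5,0,0,1.6,0,0,0],[4.5,0,0,0.7,0,0,0],[1,0,0,0,0,0,0],[1,0,0,0,0,0,0],[1,0,0,0,0,0,0],[1,0,0,0,0,0,0],[1,0,0,0,0,0,0],[1,0,0,0,0,0,0],[1,0,0,0,0,0,0],[1,0,0,0,0,0,0]],
])

```text
time: 4.97
tool_pos: [0.4701, -0.2863, 0.0748]
tool_rot: [0.001, -0.0, 1.0, -0.001]
contact_force: [-0.3, -0.2, 5.4]
gripper_width: 0.176
grasp_force: 58.9
```

Call:
jog_arm([
  [[1,0,0,-1,0,0,0],[1,0,0,-2,0,0,0],[1,0,0,-3,0,0,0],[1,0,0,-3.5,0,0,0],[1,0,0,-2.5,0,0,0],[1,0,0,0,0,0,0],[1,0,0,0,0,0,0]],
])

```text
time: 5.55
tool_pos: [0.47, -0.2862, 0.1957]
tool_rot: [0.002, -0.0, 1.0, -0.001]
contact_force: [0.7, 1.0, -0.3]
gripper_width: 0.174
grasp_force: 58.6
```

```bash
python3 m.py w3.png
python3 - <<'E'
from h import *
s=grab_frame("scene")["color"]
w=cv2.imread("pics/w3.png")
cv2.imwrite("pics/c3.png",np.hstack([cv2.resize(w[180:480,150:470],(427,400)),cv2.resize(s[170:330,380:520],(350,400),interpolation=2)]))
E
```

```text
amber 915 [500.8 212.6] [ 448.3 -174.3  113.4]
amber 1111 [504.2 362.4] [ 557.7 -152.4  113.3]
purple 991 [314.5 354. ] [ 469.6 -285.7  222.5]
tcp [ 468.3 -284.9  191.4] [-1.5e-03 -1.0e-04  1.0e+00  1.2e-03] 0.17794778606430572 58.5597163438797 5.8
```

View pics/c3.png

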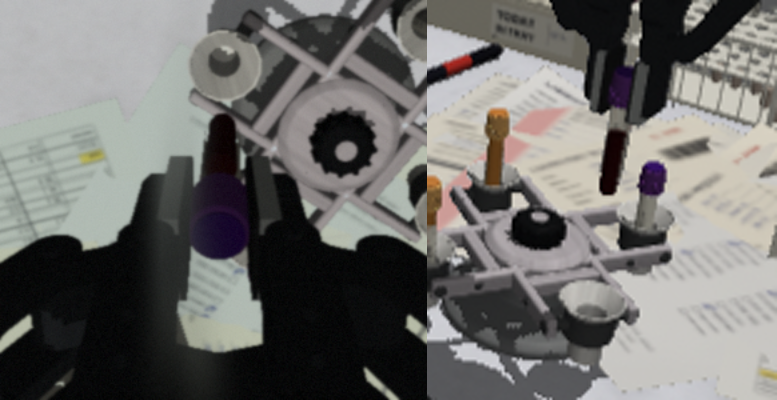

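Purple is held nearly upright in both crops, with the vacated bucket at (225,65). Next: carry it to the empty rack socket.

Call:
jog_arm([
  [[1,-0.48,2,0,0,0,0],[1,-0.48,3.8,0,0,0,0],[1,-0.48,3.8,0,0,0,0],[1,-0.48,3.8,0,0,0,0],[1,-0.48,3.8,0,0,0,0],[1,-0.48,3.8,0,0,0,0],[1,-0.48,3.8,0,0,0,0],[1,-0.48,3.8,0,0,0,0],[1,-0.48,3.8,0,0,0,0],[1,-0.48,3.8,0,0,0,0],[1,-0.48,3.8,0,0,0,0],[1,-0.48,3.8,0,0,0,0],[1,-0.44,3.8,0,0,0,0],[1,0,0.15,0,0,0,0],[1,0,0,0,0,0,0],[1,0,0,0,0,0,0]],
])

```text
time: 7.18
tool_pos: [0.5306, 0.1917, 0.1923]
tool_rot: [-0.001, -0.0, 1.0, -0.0]
contact_force: [1.1, -0.5, -0.1]
gripper_width: 0.176
grasp_force: 58.6
```

```bash
cat >> m.py <<'E'
W=cloud(w)*1e3; t=np.mean(P,0)*1e3; col=w["color"]
near=np.hypot(W[...,0]-t[0],W[...,1]-t[1])<22
for z in np.arange(t[2]-55,t[2]-2,8):
    q=W[near&(abs(W[...,2]-z)<4)]
    if len(q)>5: print("z%.0f n%d x_front %.1f y %.1f (w %.1f)"%(z,len(q),np.percentile(q[:,0],15),(q[:,1].max()+q[:,1].min())/2,np.ptp(q[:,1])))
E
python3 m.py w4.png
```

```text
red 750 [462.6  69.3] [429.7 269.9 108.5]
red 633 [385.7 167. ] [480.7 232.3 108.5]
red 98 [633.4 428.2] [658.7 412.7 110.1]
red 73 [601.4 447.9] [674.8 394.3 109.8]
tcp [531.1 190.7 193. ] [-0.e+00  9.e-04  1.e+00 -1.e-04] 0.17577868210705863 58.64834547042847 7.4333
z146 n77 x_front 526.0 y 193.1 (w 10.2)
z154 n141 x_front 526.2 y 192.8 (w 12.3)
z162 n187 x_front 526.2 y 192.8 (w 12.8)
z170 n206 x_front 526.3 y 192.6 (w 12.8)
z178 n518 x_front 526.8 y 192.4 (w 12.6)
z186 n26 x_front 528.9 y 192.4 (w 12.9)
```

View pics/w4.png

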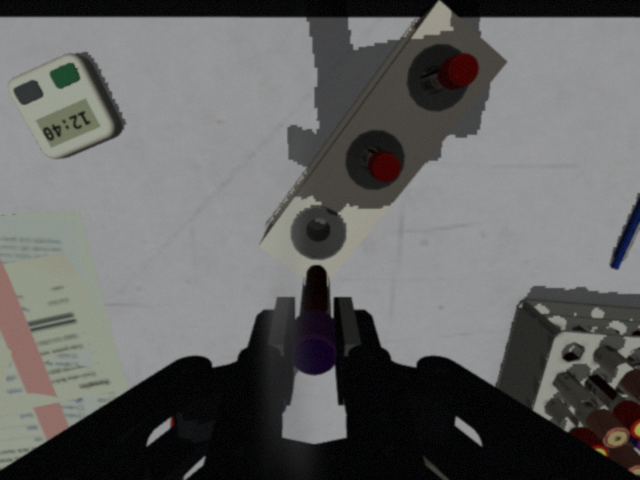

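The tube is vertical over the rack and the mouth shows at (319,232). Check before lowering.

Run:
```python
from h import *
w=grab_frame("wrist")
print(ray(w,319,232,.062)*1e3, ray(w,375,160,.062)*1e3,ray(w,448,76,.062)*1e3)
p=W=cloud(w)*1e3
m=(abs(W[...,2]-62)<4)&(W[...,0]<640)&(W[...,0]>380)&(W[...,1]>120)&(W[...,1]<360)
print(cv2.minAreaRect(W[m][:,:2].astype(np.float32)),m.sum())
```

```text
[532.9799715  194.66273483  62.        ] [482.24425096 232.50967858  62.        ] [429.4576757  276.78807778  62.        ]
((481.3668518066406, 232.59176635742188), (58.426788330078125, 196.85223388671875), 53.57585906982422) 20046
```

Call:
jog_arm([
  [[1,0,0.12,3,0,0,0],[1,0,0,3,0,0,0],[1,0,0,2,0,0,0],[1,0,0,1.5,0,0,0],[1,0,0,1.3,0,0,0],[1,0,0,0.9,0,0,0],[1,0,0,0,0,0,0]],
])

```text
time: 8.07
tool_pos: [0.5313, 0.1928, 0.0757]
tool_rot: [-0.0, 0.0, 1.0, -0.0]
contact_force: [-0.1, 0.4, 0.7]
gripper_width: 0.175
grasp_force: 59.5
```

Call:
jog_arm([
  [[4.5,0,0,0,0,0,0],[4.5,0,0,0,0,0,0],[4.5,0,0,0,0,0,0],[4.5,0,0,0,0,0,0],[4.5,0,0,-3,0,0,0],[4.5,0,0,-4,0,0,0],[4.5,0,0,-4,0,0,0],[4.5,0.83,-3.67,0,0,0,0],[4.5,0.83,-3.67,0,0,0,0],[4.5,0.83,-3.67,0,0,0,0],[4.5,0.83,-3.67,0,0,0,0],[4.5,0.83,-3.67,0,0,0,0],[4.5,0.83,-3.67,0,0,0,0],[4.5,0.83,-3.67,0,0,0,0],[4.5,0.83,-3.67,0,0,0,0],[4.5,0.83,-3.67,0,0,0,0],[4.5,0.83,-3.67,0,0,0,0],[4.5,0,0,0,0,0,0],[4.5,0,0,0,0,0,0]],
])

```text
time: 9.65
tool_pos: [0.4478, -0.1753, 0.1866]
tool_rot: [0.0, 0.002, 1.0, 0.0]
contact_force: [0.9, -0.3, -0.2]
gripper_width: 0.524
grasp_force: 0.0
```

```bash
python3 m.py|head -6
python3 - <<'E'
from h import *
f=grab_frame("top")
for c in caps(f)[:9]:print(*c)
E
```

```text
amber 769 [318.5 252.8] [ 448.1 -172.6  113.5]
amber 951 [348.6 398.2] [ 556.8 -150.9  113.3]
tcp [ 448.4 -172.9  186.3] [-0.0e+00 -1.2e-03  1.0e+00  1.0e-04] 0.5245019785309384 0.0 9.9
red 47 [205.2 249.2] [480.3 229.1 107. ]
red 50 [186.3 273.7] [428.1 267.1 107.5]
red 36 [232.2 421.2] [150.7 141.9 268.2]
amber 29 [280.5  51.3] [941.9  73.9 101.9]
amber 40 [398.1 261.3] [ 447.3 -173.3  113.1]
amber 70 [615.9 388.2] [ 188.  -598.8  101.5]
amber 69 [614.9 402.7] [ 159.3 -594.7   98.6]
purple 45 [224.  226.4] [529.5 191.9 100.2]
```

Purple is seated in the rack (cap top at 100 mm). Pick amber A2.

Call:
jog_arm([
  [[4.5,0,0,3.5,0,0,0],[4.5,0,0,3.5,0,0,0],[4.5,0,0,2.2,0,0,0],[4.5,0,0,1,0,0,0],[1,0,0,0,0,0,0],[1,0,0,0,0,0,0],[1,0,0,0,0,0,0],[1,0,0,0,0,0,0],[1,0,0,0,0,0,0],[1,0,0,0,0,0,0],[1,0,0,0,0,0,0],[1,0,0,0,0,0,0],[1,0,0,-1,0,0,0],[1,0,0,-2,0,0,0],[1,0,0,-3,0,0,0],[1,0,0,-3.5,0,0,0],[1,0,0,-2.5,0,0,0],[1,0,0,0,0,0,0]],
])

```text
time: 11.45
tool_pos: [0.451, -0.1755, 0.2117]
tool_rot: [0.005, -0.0, 1.0, -0.003]
contact_force: [-0.2, 0.2, 0.8]
gripper_width: 0.169
grasp_force: 58.6
```

```bash
python3 m.py
```

```text
amber 2437 [316.2 335. ] [ 448.6 -174.6  239.4]
tcp [ 447.7 -173.7  203.8] [-1.5e-03 -1.0e-04  1.0e+00  9.0e-04] 0.16869691343815627 58.55042517185211 11.7
z149 n6 x_front 446.5 y -174.3 (w 9.7)
z157 n99 x_front 445.9 y -174.9 (w 10.7)
z165 n100 x_front 445.1 y -175.3 (w 11.3)
z173 n137 x_front 445.1 y -175.3 (w 11.9)
z181 n155 x_front 445.1 y -175.2 (w 11.5)
z189 n169 x_front 445.0 y -175.5 (w 11.6)
z197 n199 x_front 444.9 y -175.4 (w 11.9)
```

Call:
jog_arm([
  [[1,-0.6,-3.6,0,0,0,0],[1,-0.6,-3.7,0,0,0,0],[1,-0.6,-3.6,0,0,0,0],[1,0,0,0,0,0,0],[1,0,0,0,0,0,0]],
])

```text
time: 12.12
tool_pos: [0.4653, -0.2836, 0.2019]
tool_rot: [-0.002, 0.001, 1.0, 0.001]
contact_force: [0.4, 0.7, -0.5]
gripper_width: 0.172
grasp_force: 58.7
```

```bash
python3 m.py w5.png
```

```text
amber 2342 [317.2 335. ] [ 463.4 -282.6  229.7]
amber 1022 [495.3 363.3] [ 557.7 -152.4  113.2]
tcp [ 465.7 -281.8  203.2] [-3.e-04 -7.e-04  1.e+00  3.e-04] 0.16790119166640916 58.70644927024841 12.3667
z148 n93 x_front 459.5 y -282.5 (w 10.7)
z156 n109 x_front 458.9 y -283.1 (w 11.4)
z164 n144 x_front 459.0 y -283.1 (w 11.8)
z172 n152 x_front 459.0 y -283.1 (w 11.5)
z180 n173 x_front 459.0 y -283.4 (w 11.5)
z188 n208 x_front 459.0 y -283.4 (w 11.8)
z196 n276 x_front 459.2 y -283.6 (w 11.7)
```

View pics/w5.png

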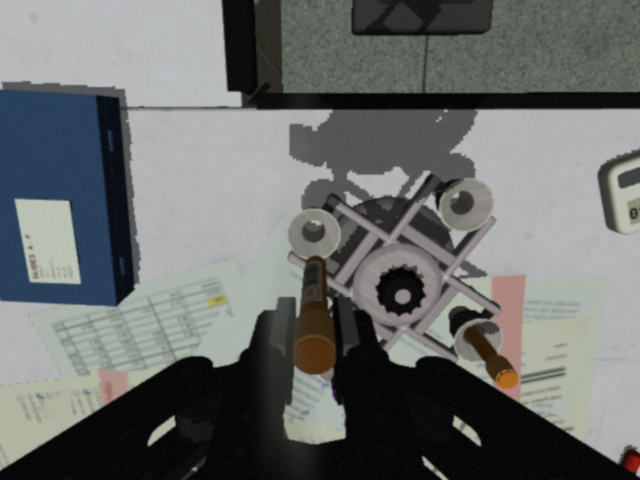

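Amber is held upright beside its target. The empty mouths are at (314,231) (P2) and (466,204) (A2).

Run:
```python
from h import *
w=grab_frame("wrist")
for u,v,z in((314,231,.062),(466,204,.062),(403,293,.074)):print((ray(w,u,v,z)*1e3).round(1))
print(state()["tool_pos"])
```

```text
[ 469.9 -281.2   62. ]
[ 449.2 -170.6   62. ]
[ 514.5 -214.6   74. ]
[ 0.46611601 -0.28182118  0.2040901 ]
```

Call:
jog_arm([
  [[1,-0.4,0,3,0,0,0],[1,0,0,3,0,0,0],[1,0,0,2,0,0,0],[1,0,0,1.5,0,0,0],[1,0,0,1.3,0,0,0],[1,0,0,0.9,0,0,0],[1,0,0,0,0,0,0]],
])

```text
time: 13.0
tool_pos: [0.47, -0.2823, 0.0863]
tool_rot: [-0.0, -0.0, 1.0, 0.0]
contact_force: [-0.2, -0.2, -0.2]
gripper_width: 0.17
grasp_force: 60.9
```

Call:
jog_arm([
  [[4.5,0,0,0,0,0,0],[4.5,0,0,0,0,0,0],[4.5,0,0,0,0,0,0],[4.5,0,0,0,0,0,0],[4.5,0,0,-3,0,0,0],[4.5,0,0,-4,0,0,0],[4.5,0,0,-3.5,0,0,0],[4.5,-0.08,3.95,0,0,0,0],[4.5,-0.08,3.95,0,0,0,0],[4.5,-0.08,3.95,0,0,0,0],[4.5,-0.08,3.95,0,0,0,0],[4.5,-0.08,3.95,0,0,0,0],[4.5,-0.08,3.95,0,0,0,0],[4.5,-0.08,3.95,0,0,0,0],[4.5,-0.08,3.95,0,0,0,0],[4.5,-0.08,3.95,0,0,0,0],[4.5,-0.08,3.95,0,0,0,0],[4.5,-0.08,3.95,0,0,0,0],[4.5,-0.08,3.95,0,0,0,0],[4.5,-0.08,3.95,0,0,0,0]],
])

```text
time: 14.67
tool_pos: [0.4801, 0.2327, 0.1927]
tool_rot: [0.0, -0.0, 1.0, 0.0]
contact_force: [0.6, -0.4, -0.2]
gripper_width: 0.526
grasp_force: 0.0
```

```bash
python3 m.py|head -6
python3 - <<'E'
from h import *
f=grab_frame("top")
for c in caps(f):
    if 380<c[3][0]<620: print(*c)
E
```

```text
red 634 [380.3 164.9] [429.3 270.4 108.4]
red 545 [313.6 249.4] [479.9 233.1 108.5]
purple 180 [261.  320.2] [530.8 198.3 101.7]
tcp [480.1 232.6 192.4] [-1.e-04 -4.e-04  1.e+00 -3.e-04] 0.5236842787687757 0.0 14.9167
amber 29 [385.7 210.6] [ 556.5 -152.1  113.9]
amber 40 [448.6 251.5] [ 468.5 -281.8  112.9]
purple 34 [435.8 201.4] [ 579.  -262.   100.2]
purple 49 [224.  226.4] [481.6 162.5 292. ]
```

Call:
jog_arm([
  [[4.5,0,0,3.5,0,0,0],[4.5,0,0,3.5,0,0,0],[4.5,0,0,2.8,0,0,0],[4.5,0,0,1.5,0,0,0],[1,0,0,0,0,0,0],[1,0,0,0,0,0,0],[1,0,0,0,0,0,0],[1,0,0,0,0,0,0],[1,0,0,0,0,0,0],[1,0,0,0,0,0,0],[1,0,0,0,0,0,0],[1,0,0,0,0,0,0],[1,0,0,-1,0,0,0],[1,0,0,-2,0,0,0],[1,0,0,-3,0,0,0],[1,0,0,-3.5,0,0,0],[1,0,0,-2.5,0,0,0],[1,0,0,0,0,0,0]],
])

```text
time: 16.47
tool_pos: [0.484, 0.2319, 0.2077]
tool_rot: [0.006, -0.0, 1.0, 0.002]
contact_force: [1.3, 0.0, 1.2]
gripper_width: 0.174
grasp_force: 58.5
```

Call:
jog_arm([
  [[1,0.29,-2,0,0,0,0],[1,0.29,-3.85,0,0,0,0],[1,0.29,-3.85,0,0,0,0],[1,0.29,-3.85,0,0,0,0],[1,0.29,-3.85,0,0,0,0],[1,0.29,-3.85,0,0,0,0],[1,0.29,-3.85,0,0,0,0],[1,0.29,-3.85,0,0,0,0],[1,0.29,-3.85,0,0,0,0],[1,0.29,-3.85,0,0,0,0],[1,0.29,-3.85,0,0,0,0],[1,0,0,0,0,0,0],[1,0,0,0,0,0,0],[1,0,0,0,0,0,0]],
])

```text
time: 17.63
tool_pos: [0.4485, -0.1741, 0.1991]
tool_rot: [-0.0, 0.0, 1.0, 0.0]
contact_force: [0.0, 0.1, 0.8]
gripper_width: 0.179
grasp_force: 58.7
```

```bash
python3 m.py w6.png
```

```text
red 2268 [315.3 346.5] [ 447.2 -173.3  227.9]
amber 884 [150.  273.5] [ 468.6 -279.7  113.6]
amber 59 [341.  405.4] [ 453.8 -164.5  244.8]
tcp [ 448.8 -173.1  199.2] [-0.     -0.0012  1.      0.    ] 0.1796308605549655 58.678749203681946 17.8833
z144 n23 x_front 443.9 y -171.8 (w 9.9)
z152 n107 x_front 443.9 y -172.7 (w 11.8)
z160 n150 x_front 444.0 y -172.3 (w 12.5)
z168 n179 x_front 444.0 y -172.6 (w 12.5)
z176 n194 x_front 444.0 y -172.8 (w 12.5)
z184 n217 x_front 444.1 y -172.9 (w 12.8)
z192 n437 x_front 444.4 y -173.1 (w 12.7)
```

View pics/w6.png

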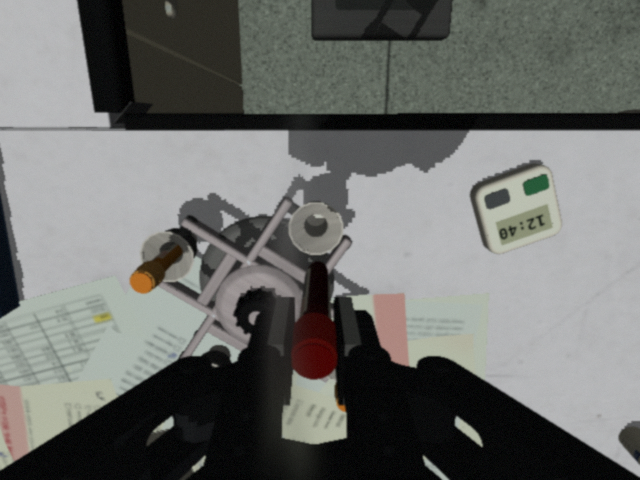

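The red tube hangs vertical and the empty A2 mouth is in line with it at (316,228). Lower and release, then go to P1.

Call:
jog_arm([
  [[1,0,0,3,0,0,0],[1,0,0,3,0,0,0],[1,0,0,2,0,0,0],[1,0,0,1.5,0,0,0],[1,0,0,1.3,0,0,0],[1,0,0,0.9,0,0,0],[1,0,0,0,0,0,0]],
])

```text
time: 18.47
tool_pos: [0.448, -0.1733, 0.0807]
tool_rot: [-0.001, -0.001, 1.0, 0.001]
contact_force: [-1.4, -0.0, -0.4]
gripper_width: 0.179
grasp_force: 58.9
```

Call:
jog_arm([
  [[4.5,0,0,0,0,0,0],[4.5,0,0,0,0,0,0],[4.5,0,0,0,0,0,0],[4.5,0,0,0,0,0,0],[4.5,0,0,-3,0,0,0],[4.5,0,0,-4,0,0,0],[4.5,0,0,-4,0,0,0],[4.5,-3.28,-2.22,0,0,0,0],[4.5,-3.28,-2.22,0,0,0,0],[4.5,-3.28,-2.22,0,0,0,0],[4.5,-3.28,-2.22,0,0,0,0],[4.5,0,0,0,0,0,0],[4.5,0,0,0,0,0,0]],
])

```text
time: 19.55
tool_pos: [0.5806, -0.264, 0.1909]
tool_rot: [-0.001, 0.0, 1.0, 0.001]
contact_force: [0.0, -0.3, 0.1]
gripper_width: 0.526
grasp_force: 0.0
```

```bash
python3 m.py|head -6
```

```text
red 889 [491.   12.1] [ 452.1 -172.2  108.2]
amber 920 [279.8  49.1] [ 470.7 -281.2  113.6]
amber 894 [503.9 216.4] [ 559.3 -152.6  113.4]
amber 27 [473.6 207.6] [ 561.8 -156.3   79.8]
purple 467 [316.5 248.4] [ 580.9 -262.2  101.7]
tcp [ 579.4 -262.7  192.9] [ 5.e-04 -2.e-04  1.e+00 -3.e-04] 0.5260451914357416 0.0 19.8
```

Red is seated (108 mm). Pick purple P1: down 12 cm to z≈73 mm.

Call:
jog_arm([
  [[4.5,-0.1,0,3.5,0,0,0],[4.5,0,0,3.5,0,0,0],[4.5,0,0,3,0,0,0],[4.5,0,0,2,0,0,0],[1,0,0,0,0,0,0],[1,0,0,0,0,0,0],[1,0,0,0,0,0,0],[1,0,0,0,0,0,0],[1,0,0,0,0,0,0],[1,0,0,0,0,0,0],[1,0,0,0,0,0,0],[1,0,0,0,0,0,0],[1,0,0,-1,0,0,0],[1,0,0,-2,0,0,0],[1,0,0,-3,0,0,0],[1,0,0,-3.5,0,0,0],[1,0,0,-2.5,0,0,0],[1,0,0,0,0,0,0]],
])

```text
time: 21.3
tool_pos: [0.5842, -0.2651, 0.2013]
tool_rot: [0.006, -0.0, 1.0, -0.003]
contact_force: [0.8, -0.0, 1.5]
gripper_width: 0.183
grasp_force: 58.6
```

Call:
jog_arm([
  [[1,0.76,2,0,0,0,0],[1,0.76,3.95,0,0,0,0],[1,0.76,3.95,0,0,0,0],[1,0.76,3.95,0,0,0,0],[1,0.76,3.95,0,0,0,0],[1,0.76,3.95,0,0,0,0],[1,0.76,3.95,0,0,0,0],[1,0.76,3.95,0,0,0,0],[1,0.76,3.95,0,0,0,0],[1,0.76,3.95,0,0,0,0],[1,0.76,3.95,0,0,0,0],[1,0.76,3.95,0,0,0,0],[1,0.83,3.95,0,0,0,0],[1,0,0,0,0,0,0],[1,0,0,0,0,0,0],[1,0,0,0,0,0,0]],
])

```text
time: 22.63
tool_pos: [0.4811, 0.2307, 0.1921]
tool_rot: [-0.0, -0.0, 1.0, -0.0]
contact_force: [-0.1, -0.3, 1.1]
gripper_width: 0.181
grasp_force: 58.7
```

```bash
python3 m.py w7.png
cat > t.py <<'E'
import sys,cv2
from h import *
u=int(sys.argv[2]);
E
```

```text
red 654 [384.2 163.4] [429.5 270.3 108.5]
red 49 [634.6 452.3] [638.1 465.7 102.6]
purple 114 [253.7 316.1] [474.3 209.9 208.1]
tcp [481.7 229.7 192.2] [-0.e+00  9.e-04  1.e+00 -1.e-04] 0.17658144692353392 58.66894483566284 22.8833
z145 n42 x_front 477.0 y 231.3 (w 9.7)
z153 n80 x_front 476.1 y 231.4 (w 12.2)
z161 n169 x_front 476.0 y 231.4 (w 12.8)
z169 n188 x_front 475.9 y 231.3 (w 12.5)
z177 n217 x_front 475.9 y 231.3 (w 12.8)
z185 n245 x_front 476.0 y 231.2 (w 12.7)
```

View pics/w7.png

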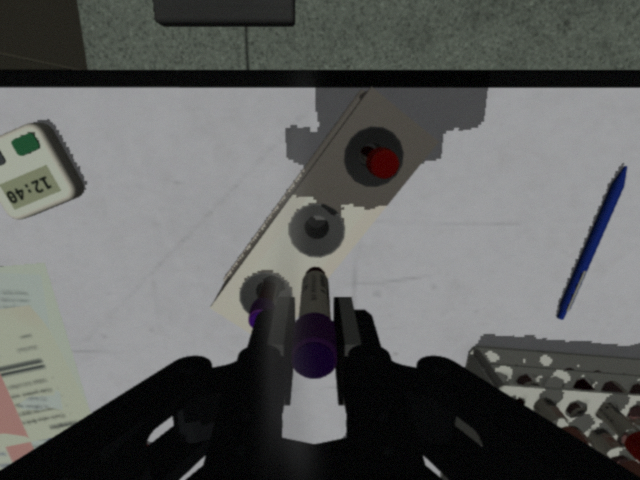

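Purple is vertical with the middle mouth in line at (316,230). Lower it.

Call:
jog_arm([
  [[1,0,0.05,3,0,0,0],[1,0,0,3,0,0,0],[1,0,0,2,0,0,0],[1,0,0,1.5,0,0,0],[1,0,0,1.3,0,0,0],[1,0,0,0.9,0,0,0],[1,0,0,0,0,0,0]],
])

```text
time: 23.47
tool_pos: [0.4813, 0.2308, 0.0744]
tool_rot: [-0.001, 0.0, 1.0, -0.0]
contact_force: [-0.2, -0.1, 0.6]
gripper_width: 0.176
grasp_force: 59.4
```

Call:
jog_arm([
  [[4.5,0,0,0,0,0,0],[4.5,0,0,0,0,0,0],[4.5,0,0,0,0,0,0],[4.5,0,0,0,0,0,0],[4.5,0,0,-3,0,0,0],[4.5,0,0,-4,0,0,0],[4.5,0,0,-4,0,0,0],[4.5,2.6,2,0,0,0,0],[4.5,2.6,1.9,0,0,0,0],[4.5,0,0,0,0,0,0],[4.5,0,0,0,0,0,0]],
])

```text
time: 24.38
tool_pos: [0.4286, 0.271, 0.1859]
tool_rot: [0.001, -0.001, 1.0, 0.0]
contact_force: [-0.1, 0.1, -0.4]
gripper_width: 0.531
grasp_force: 0.0
```

```bash
python3 m.py|head -6
```

```text
red 617 [313.3 252.2] [428.4 270.9 108.4]
purple 136 [260.2 328.5] [481.2 237.1 101.7]
tcp [429.7 269.9 185.1] [-2.e-04  5.e-04  1.e+00 -2.e-04] 0.5276480786449983 0.0 24.6333
```

Down 10.6 cm to 79 mm.

Call:
jog_arm([
  [[4.5,0.1,0,3.5,0,0,0],[4.5,0,0,3.5,0,0,0],[4.5,0,0,2.4,0,0,0],[4.5,0,0,1.2,0,0,0],[1,0,0,0,0,0,0],[1,0,0,0,0,0,0],[1,0,0,0,0,0,0],[1,0,0,0,0,0,0],[1,0,0,0,0,0,0],[1,0,0,0,0,0,0],[1,0,0,0,0,0,0],[1,0,0,0,0,0,0],[1,0,0,-1,0,0,0],[1,0,0,-2,0,0,0],[1,0,0,-3,0,0,0],[1,0,0,-3.5,0,0,0],[1,0,0,-2.5,0,0,0],[1,0,0,0,0,0,0]],
])

```text
time: 26.13
tool_pos: [0.4314, 0.2718, 0.2071]
tool_rot: [0.005, -0.0, 1.0, 0.002]
contact_force: [1.7, 1.0, 1.3]
gripper_width: 0.18
grasp_force: 58.5
```

Call:
jog_arm([
  [[1,-0.5,-2,0,0,0,0],[1,-1.05,-3.65,0,0,0,0],[1,-1.05,-3.65,0,0,0,0],[1,-1.05,-3.65,0,0,0,0],[1,-1.05,-3.65,0,0,0,0],[1,-1.05,-3.65,0,0,0,0],[1,-1.05,-3.65,0,0,0,0],[1,-1.05,-3.65,0,0,0,0],[1,-1.05,-3.65,0,0,0,0],[1,-1.05,-3.65,0,0,0,0],[1,-1.05,-3.65,0,0,0,0],[1,-1.05,-3.65,0,0,0,0],[1,-1.05,-3.65,0,0,0,0],[1,-1.05,-3.65,0,0,0,0],[1,-1.05,-3.7,0,0,0,0],[1,0,0,0,0,0,0],[1,0,0,0,0,0,0],[1,0,0,0,0,0,0]],
])

```text
time: 27.63
tool_pos: [0.5799, -0.2606, 0.1986]
tool_rot: [-0.001, 0.0, 1.0, 0.001]
contact_force: [0.5, 0.5, -0.8]
gripper_width: 0.175
grasp_force: 58.7
```

```bash
python3 m.py w8.png
```

```text
red 1011 [478.4  14.1] [ 450.6 -172.2  108.4]
red 1831 [314.8 347.5] [ 578.5 -259.9  226.6]
amber 844 [274.9  52.9] [ 470.7 -281.   113.6]
amber 859 [491.6 213.7] [ 559.2 -152.7  113.4]
amber 43 [463.5 204.7] [ 561.2 -156.7   80. ]
tcp [ 580.2 -259.8  199.4] [ 1.e-04 -8.e-04  1.e+00 -0.e+00] 0.1747379694792727 58.68461608886719 27.8833
z144 n43 x_front 575.3 y -260.5 (w 9.9)
z152 n110 x_front 575.2 y -260.5 (w 11.6)
z160 n155 x_front 575.3 y -260.3 (w 12.9)
z168 n175 x_front 575.4 y -260.4 (w 12.8)
z176 n192 x_front 575.4 y -260.3 (w 12.8)
z184 n226 x_front 575.4 y -260.4 (w 12.7)
z192 n370 x_front 575.7 y -260.4 (w 12.9)
```

View pics/w8.png

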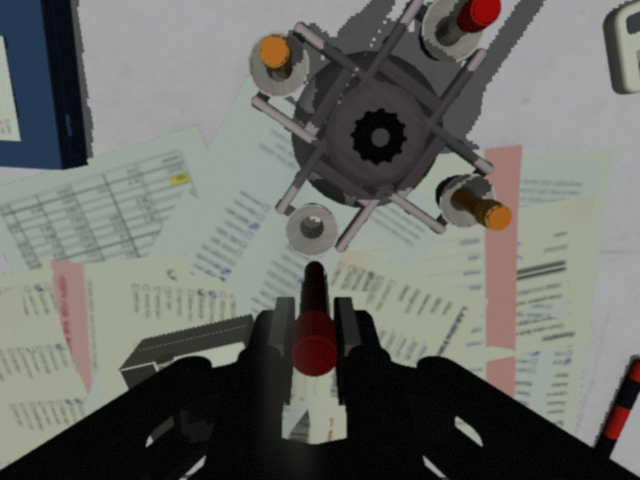

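The last mouth, at (312,230), is nearly in line with the vertical red tube; ambers are at (275,53) and (492,214), facing each other. I nudge y by −1.5 mm and lower.

Call:
jog_arm([
  [[1,0,-0.15,3,0,0,0],[1,0,0,3,0,0,0],[1,0,0,2,0,0,0],[1,0,0,1.5,0,0,0],[1,0,0,1.3,0,0,0],[1,0,0,0.9,0,0,0],[1,0,0,0,0,0,0]],
])

```text
time: 28.47
tool_pos: [0.5803, -0.2624, 0.0815]
tool_rot: [-0.0, -0.0, 1.0, 0.0]
contact_force: [-0.1, -1.1, 0.3]
gripper_width: 0.177
grasp_force: 59.5
```

Call:
jog_arm([
  [[4.5,0,0,0,0,0,0],[4.5,0,0,0,0,0,0],[4.5,0,0,0,0,0,0],[4.5,0,0,0,0,0,0],[4.5,0,0,-3,0,0,0],[4.5,0,0,-4,0,0,0],[4.5,0,0,-4,0,0,0],[4.5,0,3.9,-2,0,0,0],[4.5,0,3.9,-1,0,0,0],[4.5,0,3.9,0,0,0,0],[4.5,0,3.9,0,0,0,0],[4.5,0,3.9,0,0,0,0],[4.5,0,3.9,0,0,0,0],[4.5,0,3.9,0,0,0,0],[4.5,0,0,0,0,0,0],[4.5,0,0,0,0,0,0]],
])

```text
time: 29.8
tool_pos: [0.5803, 0.0102, 0.2218]
tool_rot: [0.0, -0.002, 1.0, -0.0]
contact_force: [-1.0, 0.3, 0.5]
gripper_width: 0.525
grasp_force: 0.0
```

Run:
```python
from h import *
f=grab_frame("top");s=grab_frame("scene")
for c in caps(f):
    if 380<c[3][0]<620: print(*c)
print(state()["contact_force"],state()["time"])
cv2.imwrite("pics/c9.png",np.vstack([cv2.resize(f["color"][190:310,150:470],(800,300),interpolation=2),cv2.resize(s["color"][170:300,180:500],(738,300),interpolation=2)[:,:738] if 0 else cv2.copyMakeBorder(cv2.resize(s["color"][170:300,180:500],(738,300),interpolation=2),0,0,0,62,0)]))
```

```text
red 36 [436.4 201.2] [ 577.6 -261.8  108. ]
red 41 [396.8 262.1] [ 446.7 -171.5  107.4]
amber 29 [385.7 210.6] [ 556.8 -151.7  113.3]
amber 40 [448.6 251.5] [ 468.8 -280.4  112.4]
purple 45 [224.1 226.5] [529.3 193.2 100.7]
purple 42 [205.8 248.9] [481.3 228.5 100.5]
[-0.24857411 -0.19378663  0.05646139] 29.9
```

View pics/c9.png

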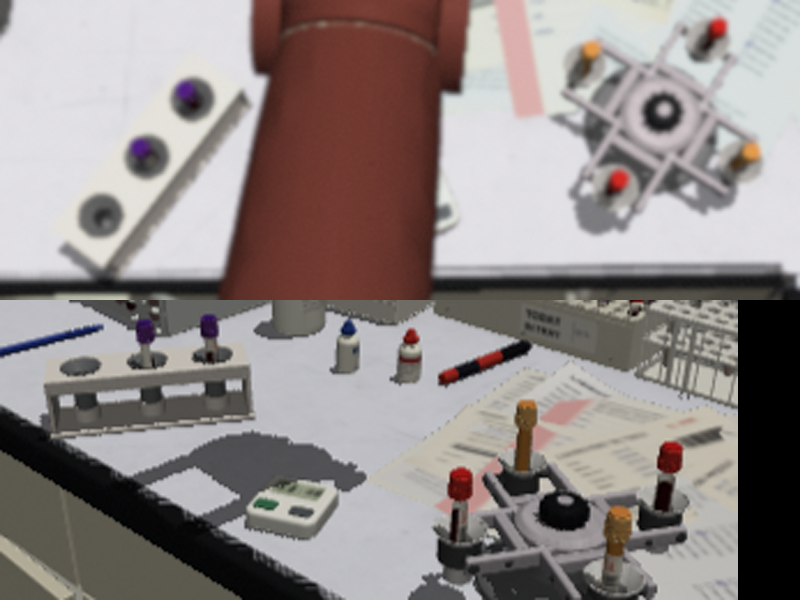

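The reds face each other at (715,28) and (617,182), and so do the ambers at (590,50) and (750,155). Both purples are in the rack, every cap is at its seated height, and the gripper is clear.

```bash
python3 -c "
from plant import *
print(job_done())"
```

```text
the job is handed in; nothing more can be done
None
```

The job is handed in at about 30 s: both purple tubes stand in the white rack, and the rotor holds red opposite red and amber opposite amber, all tubes seated at full depth and released.

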